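# Draw the cone winder's cover down crosswise

## Robot

A 6-joint arm with a two-finger parallel gripper is mounted at the origin on the work surface. World frame = base frame: x ahead of the robot, y to its left, z up, the work surface at z = 0. Lengths are in m, angles in rad, forces in N, time in s.
With the tool pointing down it reaches from about 0.375 to 0.9 m from the base axis. Payload 3.1 kg.
Tool frame: the origin (TCP) lies at the very end of the fingers, on their centre line; the grasp point (between the pads) lies 19 mm behind it (grip_depth is the distance from the TCP to the grasp point, in m); z points along the fingers, y is the line along which they close (so a half turn about z gives the same grasp; the last joint's range is limited). The gripper opens to 85 mm and grips with 20 to 120 N. Pads are 22 mm wide; open, the fingers measure 114 mm over their backs; the gripper's body (76 mm by 85 mm) begins 54 mm behind the grasp point. The pads swing forward as they close: fully open they stand 13 mm farther back than shut.
Start: joints at [1.004, 0.527, 1.433, -0, 1.181, -0.178], TCP at [0.237, 0.578, 0.231] pointing down, gripper open.
Joint ranges: [-3.08, 3.08], [-0.75, 2.2], [0.22, 2.44], [-1.43, 4.57], [0, 2.65], [-2.85, 2.85]. Speed limits (rad/s): [2.79, 2.79, 3.14, 3.14, 3.14, 3.14].

## Interface

Orientations are given as a unit quaternion [x, y, z, w].
In Python, from station import * gives the robot as it stands.
- The arm moves only by the tool apply_moves, never from a script. Its argument "plan" is a list of rows, each a list of 7 numbers: the shift along the tool's x, y, z in m, then the turn, a rotation vector about the tool's x, y, z in rad, then the gripper command: -1 is fully open, 1 is shut, values between are in proportion. In form: [[dx, dy, dz, wx, wy, wz, jaw], ...]. A call has 1 to 8 rows; each row shifts and turns the commanded pose from where the row before left it, along the tool's axes as they then stand; what a row does not reach is not made up. A row lasts 1/8 s, in which the tool goes at most 62.5 mm and 10.7 degrees, less where a joint would pass 70% of its speed; a pose out of reach is approached as far as the arm can. A call is refused whole if a number of a shift passes 0.0625 or a number of a turn 0.188, either way. A call with a gripper value outside its range is refused whole. The fingers move at their own pace and stop on an object; "force" is the grip in N (left out, the last holds). Time passes only in rows, so rows that do not move let the fingers close. It gives the time, the measured TCP pose, the force, the opening and the grip force at its end, in the units of the state.
- sense(): the state, without advancing time (a new reading comes with each control period).
- snapshot(name): name is "side" or "top" or "wrist"; returns the picture (384x512x3 uint8, red, green, blue); there is no depth.
- calibration(name): a dict with "camera_matrix" (3x3 intrinsics, pixels), "R" (3x3) and "t" (3): a world point X has camera coordinates R X + t; the wrist camera has in their place "mount" (4x4, takes a point from camera to tool coordinates, whose origin is the TCP and whose axes are the flange's). Camera axes: x right, y down, z forward; pixel columns grow to the right and rows downward; lengths in m; the calibration is good to about 2 mm. A picture is of the moment at which its call begins: read the wrist's pose just before it. calibration takes no time and is no camera call.
- sign_off(): hands the job in; it is judged then, once.
The state is a dict: "t": time; "q": joint angles; "qd": joint speeds; "tau": joint torques, N m; "tcp_pos": TCP position; "tool_rot": TCP orientation; "force": force on the tool from outside, world axes, zero at the start; "ft_torque": the same for the moment, N m; "finger_gap": opening from 0.0 (shut) to 1.0 (fully open); "gripper_force": force on a finger pad.
Only numpy, scipy, OpenCV 4.12 (cv2) and the standard library are available. Lean on these libraries where they do the work, as an engineer would, in place of code of your own. Each camera call takes 0.05 s, during which the arm holds its last target. There are 200 camera calls.

## Task

Fasten the sprung cover of the cone winder's drive case with its four red wing knobs, going crosswise, each next knob opposite the last where possible. First turn all four clockwise part-way, about 35 degrees each, and only then go round crosswise again until each one is snug, just firm and no more, feeling for where the cover meets its seat, so that the cover comes down without cocking and sits flat and fully home. Do not overtighten any knob, leave the thread cones and the tin where they stand, and let go at the end.

Things in the scene. Friction and masses are not known exactly. Their poses are not given: they have to be found in the camera images.
- case: Green drive case of a cone winder, a block 156 x 156 x 40 mm fixed to the bench, with a dark round motor (56 mm thick, 100 mm long) lying out of its +x side. Origin: centre of its underside, on the bench; x, y along its sides. It does not move during the work.
- cover: Loose square aluminium cover plate, 150 x 150 x 10 mm, about 350 g, between four locating keys, with a steel shaft stub (14 mm thick, 22 mm high) in its middle. Origin: centre of its underside; z up. At the start four corner springs (1.2 N per mm each) hold it 5 mm above four hard seats, right below the knobs, 52 mm above the case's origin.
- knob1 (a joint): Turn of red wing knob 1, on the case's +x +y corner, in rad: 0 at the start, growing clockwise seen from above, to 2.1 at most. The knob turns in place (it does not sink) and stays where it is left. Its cam drives a steel foot (a disc 26 mm across) below it 5 mm down per rad onto the cover. Turning takes about 0.5 N m of friction plus 0.005 N m for each newton of the foot on the cover.
- wing1 (a point): Grip point of wing knob 1, on its vertical axis, 10.5 mm below the top of its red bar: 44 mm long (this point's x axis), 14 mm thick (y), 28 mm high; pinch across its thickness from above. The foot's top is 24 mm or more below this point, the cover 35. The knobs stand in a 100 mm square; 1 and 3 are on one diagonal, 2 and 4 on the other. The bar starts within 0.5 rad of the case's x axis.
- seat1: Fixed steel seat under knob 1 and under the cover, a pillar 22 mm across and 12 mm high. Origin: centre of its foot. The foot of knob 1 starts a hidden 0.3 to 2.8 mm above the cover, unlike its neighbours; at some 1.06 to 1.6 rad the cover meets this seat, and from there the clamping force grows by some 25 N per 0.1 rad. Snug is about 40 N: it must be felt.
- knob2 (a joint): Turn of red wing knob 2, on the case's -x +y corner, in rad: 0 at the start, growing clockwise seen from above, to 2.1 at most. The knob turns in place (it does not sink) and stays where it is left. Its cam drives a steel foot (a disc 26 mm across) below it 5 mm down per rad onto the cover. Turning takes about 0.5 N m of friction plus 0.005 N m for each newton of the foot on the cover.
- wing2 (a point): Grip point of wing knob 2, on its vertical axis, 10.5 mm below the top of its red bar: 44 mm long (this point's x axis), 14 mm thick (y), 28 mm high; pinch across its thickness from above. The foot's top is 24 mm or more below this point, the cover 35. The knobs stand in a 100 mm square; 1 and 3 are on one diagonal, 2 and 4 on the other. The bar starts within 0.5 rad of the case's x axis.
- seat2: Fixed steel seat under knob 2 and under the cover, a pillar 22 mm across and 12 mm high. Origin: centre of its foot. The foot of knob 2 starts a hidden 0.3 to 2.8 mm above the cover, unlike its neighbours; at some 1.06 to 1.6 rad the cover meets this seat, and from there the clamping force grows by some 25 N per 0.1 rad. Snug is about 40 N: it must be felt.
- knob3 (a joint): Turn of red wing knob 3, on the case's -x -y corner, in rad: 0 at the start, growing clockwise seen from above, to 2.1 at most. The knob turns in place (it does not sink) and stays where it is left. Its cam drives a steel foot (a disc 26 mm across) below it 5 mm down per rad onto the cover. Turning takes about 0.5 N m of friction plus 0.005 N m for each newton of the foot on the cover.
- wing3 (a point): Grip point of wing knob 3, on its vertical axis, 10.5 mm below the top of its red bar: 44 mm long (this point's x axis), 14 mm thick (y), 28 mm high; pinch across its thickness from above. The foot's top is 24 mm or more below this point, the cover 35. The knobs stand in a 100 mm square; 1 and 3 are on one diagonal, 2 and 4 on the other. The bar starts within 0.5 rad of the case's x axis.
- seat3: Fixed steel seat under knob 3 and under the cover, a pillar 22 mm across and 12 mm high. Origin: centre of its foot. The foot of knob 3 starts a hidden 0.3 to 2.8 mm above the cover, unlike its neighbours; at some 1.06 to 1.6 rad the cover meets this seat, and from there the clamping force grows by some 25 N per 0.1 rad. Snug is about 40 N: it must be felt.
- knob4 (a joint): Turn of red wing knob 4, on the case's +x -y corner, in rad: 0 at the start, growing clockwise seen from above, to 2.1 at most. The knob turns in place (it does not sink) and stays where it is left. Its cam drives a steel foot (a disc 26 mm across) below it 5 mm down per rad onto the cover. Turning takes about 0.5 N m of friction plus 0.005 N m for each newton of the foot on the cover.
- wing4 (a point): Grip point of wing knob 4, on its vertical axis, 10.5 mm below the top of its red bar: 44 mm long (this point's x axis), 14 mm thick (y), 28 mm high; pinch across its thickness from above. The foot's top is 24 mm or more below this point, the cover 35. The knobs stand in a 100 mm square; 1 and 3 are on one diagonal, 2 and 4 on the other. The bar starts within 0.5 rad of the case's x axis.
- seat4: Fixed steel seat under knob 4 and under the cover, a pillar 22 mm across and 12 mm high. Origin: centre of its foot. The foot of knob 4 starts a hidden 0.3 to 2.8 mm above the cover, unlike its neighbours; at some 1.06 to 1.6 rad the cover meets this seat, and from there the clamping force grows by some 25 N per 0.1 rad. Snug is about 40 N: it must be felt.
- navy_cone: Navy thread cone, 72 mm across its foot and 115 mm high, 180 g, standing to the left of the case. A bystander. Origin: centre of its underside.
- lilac_cone: Lilac thread cone, 60 mm across its foot and 105 mm high, 140 g, standing to the right of the case. A bystander. Origin: centre of its underside.
- bobbin_tin: Round steel tin with a blue lid, 66 mm across and 34 mm high, 150 g, to the right of the case. A bystander. Origin: centre of its underside.
Things that resemble listed ones, but are neither listed nor needed, are in the scene too. What is meant by the cover is not brown, and is the smaller of those in its own colour.

How it is judged:
By the outcome, as a careful person would: the job done as asked, in the order asked, and still so for the second after the job is handed in, with the robot touching nothing.
It also fails if it takes over 72 s, if anything falls off the work surface, if the arm or the gripper's body presses on something with over 40 N, if the wrist force passes 120 N, or if a joint passes its speed limit or range.

## Working session

There is one attempt and no reset: what is moved stays moved. The work goes in short steps, Python scripts to look and compute and a tool call to move; the robot and the scene stay as the last step left them, time stands still between calls to the robot, and variables do not carry over. Pictures are saved under pics/ and viewed, at most 10 in all, crops included, and the job is handed in when it is done.

Besides the shell and the picture viewer there is one more tool, called after ">>>" as a command line: name --pt "numbers of a row" for each row, then --argument value for the rest. apply_moves: Moves the arm, as the interface text tells. Its arguments: {"type":"object","properties":{"plan":{"type":"array"},"force":{"type":"number"}},"required":["plan"]}

```bash
mkdir -p pics; ls; python3 - <<'E'
from station import *
import cv2,numpy as np
s=sense();print({k:np.round(v,3).tolist() for k,v in s.items()})
for n in("top","side"):
    cv2.imwrite(f"pics/{n}0.png",snapshot(n)[:,:,::-1]);c=calibration(n);print(n,{k:np.round(v,3).tolist() for k,v in c.items()})
print(calibration("wrist"))
E
```

```text
pics
{'t': 0.0, 'q': [1.004, 0.528, 1.434, -0.0, 1.181, -0.178], 'qd': [0.001, 0.002, -0.0, 0.0, 0.001, 0.0], 'tau': [-0.001, -44.235, -17.803, -0.0, 0.008, 0.0], 'tcp_pos': [0.237, 0.578, 0.23], 'tool_rot': [0.193, 0.981, -0.001, -0.0], 'force': [-0.198, -0.911, 0.394], 'ft_torque': [-0.013, 0.061, -0.007], 'gripper_force': 0.0, 'finger_gap': 1.001}
top {'camera_matrix': [[445.941, 0.0, 252.908], [0.0, 445.941, 193.236], [0.0, 0.0, 1.0]], 'R': [[-0.028, -0.999, -0.015], [-0.993, 0.03, -0.112], [0.112, 0.012, -0.994]], 't': [0.059, 0.516, 1.022]}
side {'camera_matrix': [[367.174, 0.0, 253.366], [0.0, 367.174, 192.698], [0.0, 0.0, 1.0]], 'R': [[0.933, -0.36, 0.019], [-0.178, -0.506, -0.844], [0.313, 0.784, -0.536]], 't': [-0.446, 0.179, 0.694]}
{'camera_matrix': array([[286.32264321,   0.        , 256.921573  ],
       [  0.        , 286.32264321, 189.41526905],
       [  0.        ,   0.        ,   1.        ]]), 'mount': array([[ 2.73935525e-04, -9.65796118e-01, -2.59302493e-01,
         6.54783852e-02],
       [ 9.99999790e-01,  1.12436791e-04,  6.37650836e-04,
        -9.27161054e-05],
       [-5.86685562e-04, -2.59302613e-01,  9.65795947e-01,
        -1.42115665e-01],
       [ 0.00000000e+00,  0.00000000e+00,  0.00000000e+00,
         1.00000000e+00]])}
```

View pics/top0.png

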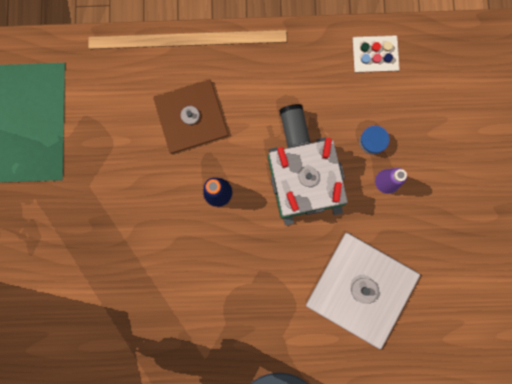

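View pics/side0.png

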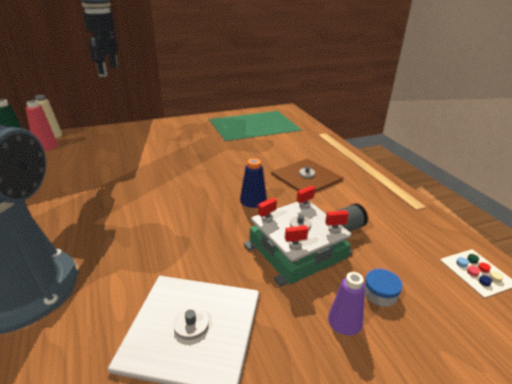

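Candidates for the cover: the brown plate at top (190,115), no because it is brown; the large white plate at (365,290), no because it is the larger one in that colour; the small white plate on the green case at (309,177), yes. The red wings are at about (282,157), (292,201), (337,192) and (327,148). The case's +x side, with the motor, points up in the image. The red bits on the palette at (375,45) are not knobs.

```bash
cat > h.py <<'E'
from station import *
import cv2,numpy as np
from scipy.spatial.transform import Rotation as R
def cam(n,s=None):
    c=calibration(n);K=c["camera_matrix"]
    if n!="wrist": return K,c["R"],c["t"]
    T=np.eye(4);T[:3,:3]=R.from_quat(s["tool_rot"]).as_matrix();T[:3,3]=s["tcp_pos"]
    M=np.linalg.inv(T@c["mount"]);return K,M[:3,:3],M[:3,3]
def ray(px,C,z):
    K,Rm,t=C;o=-Rm.T@t;d=Rm.T@np.linalg.solve(K,[px[0],px[1],1.]);return o+d*(z-o[2])/d[2]
def redmask(im):
    h=cv2.cvtColor(im,cv2.COLOR_RGB2HSV);return ((((h[...,0]<8)|(h[...,0]>172))&(h[...,1]>150)&(h[...,2]>90))*255).astype(np.uint8)
def yaw(s):
    x=R.from_quat(s["tool_rot"]).as_matrix()[:,0];return np.arctan2(x[1],x[0])
E
python3 - <<'E'
from h import *
im=cv2.cvtColor(cv2.imread("pics/top0.png"),cv2.COLOR_BGR2RGB);C=cam("top")
cs,_=cv2.findContours(redmask(im),0,2);P=[]
for c in cs:
    if cv2.contourArea(c)<50: continue
    m=cv2.moments(c);u=(m["m10"]/m["m00"],m["m01"]/m["m00"]);
    l=cv2.fitLine(c,2,0,.01,.01).ravel();a=ray(u,C,.108);b=ray((u[0]+10*l[0],u[1]+10*l[1]),C,.108)
    print(np.round(u,1),cv2.contourArea(c),a.round(3),np.arctan2(*(b-a)[1::-1]).round(2));P.append(a)
print(np.mean(P[-4:],0))
cv2.imwrite("pics/crop.png",cv2.resize(im[90:240,230:420,::-1],None,fx=4,fy=4,interpolation=2))
E
```

```text
[292.  200.9] 90.5 [ 0.489 -0.041  0.108] -2.86
[336.6 192. ] 103.0 [ 0.506 -0.139  0.108] -0.14
[282.4 156.4] 98.0 [ 0.588 -0.024  0.108] -2.92
[326.8 147.5] 100.0 [ 0.605 -0.122  0.108] -0.19
[ 0.54701112 -0.08161574  0.108     ]
```

View pics/crop.png

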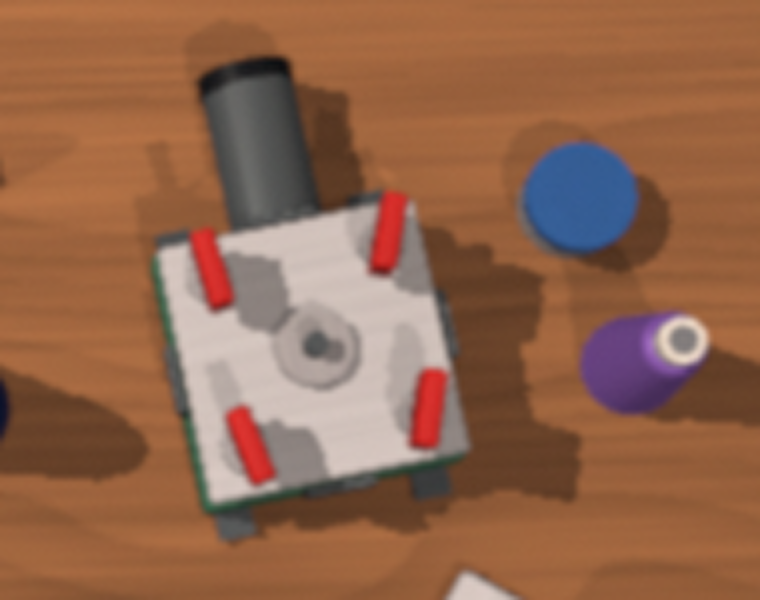

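The crop confirms it: small aluminium cover on the green case, four red wings, motor at the top. I'm moving over it for a wrist view.

>>> apply_moves --pt "-0.0448 -0.0411 0 0 0 0 -1" --pt "-0.0448 -0.0411 0 0 0 0 -1" --pt "-0.0448 -0.0411 0 0 0 0 -1" --pt "-0.0448 -0.0411 0 0 0 0 -1" --pt "-0.0448 -0.0411 0 0 0 0 -1" --pt "-0.0448 -0.0411 0 0 0 0 -1" --pt "-0.0448 -0.0411 0 0 0 0 -1" --pt "-0.0448 -0.0411 0 0 0 0 -1"

```text
t: 1.1
tcp_pos: [0.4443, 0.1364, 0.2312]
tool_rot: [0.193, 0.981, 0.0, -0.0]
force: [0.8, 0.2, -0.6]
finger_gap: 1.002
gripper_force: 0.0
```

>>> apply_moves --pt "-0.0448 -0.0411 0 0 0 0 -1" --pt "-0.0448 -0.0411 0 0 0 0 -1" --pt "-0.0448 -0.0411 0 0 0 0 -1" --pt "-0.0448 -0.0411 0 0 0 0 -1" --pt "0 0 0 0 0 -0.17 -0.2" --pt "0 0 0 0 0 -0.17 -0.2" --pt "0 0 0 0 0 -0.17 -0.2" --pt "0 0 0 0 0 0 -0.2"

```text
t: 2.1
tcp_pos: [0.547, -0.0818, 0.2309]
tool_rot: [-0.059, 0.998, 0.0, -0.001]
force: [0.3, 0.0, -0.7]
finger_gap: 0.6
gripper_force: 0.0
```

```bash
cat > w.py <<'E'
from h import *
import sys
s=sense();im=snapshot("wrist");C=cam("wrist",s)
print(round(s["t"],2),s["tcp_pos"].round(4) if hasattr(s["tcp_pos"],"round") else s["tcp_pos"],yaw(s),"q6",s["q"][5],"F",np.round(s["force"],1),np.round(s["ft_torque"],2),s["finger_gap"])
cv2.imwrite(f"pics/{sys.argv[1]}.png",im[:,:,::-1])
cs,_=cv2.findContours(redmask(im),0,2);P=[]
for c in cs:
    if cv2.contourArea(c)<150: continue
    m=cv2.moments(c);u=(m["m10"]/m["m00"],m["m01"]/m["m00"])
    l=cv2.fitLine(c,2,0,.01,.01).ravel();a=ray(u,C,.108);b=ray((u[0]+10*l[0],u[1]+10*l[1]),C,.108)
    q=np.array([ray(p,C,.1125)[:2] for p in c.reshape(-1,2)],np.float32);r=cv2.minAreaRect(q)
    print(np.round(u),cv2.contourArea(c),a[:2].round(4),(np.arctan2(*(b-a)[1::-1])%np.pi).round(3),np.round(r[0],4),np.round(r[1],3))
E
python3 w.py w1
```

```text
2.1 [ 0.547  -0.0818  0.2309] -3.02253002449626 q6 -2.040334707752699 F [ 0.3  0.  -0.7] [ 0.03  0.03 -0.03] 0.600325148856361
[213. 231.] 257.5 [ 0.6007 -0.1198] 0.032 [ 0.6048 -0.1218] [0.013 0.041]
[305. 221.] 343.0 [ 0.5792 -0.0299] 0.108 [ 0.5841 -0.0277] [0.047 0.015]
[200. 135.] 759.5 [ 0.5077 -0.139 ] 2.887 [ 0.5081 -0.1381] [0.016 0.043]
[307. 129.] 740.5 [ 0.4909 -0.0429] 0.355 [ 0.4917 -0.0435] [0.043 0.015]
```

View pics/w1.png

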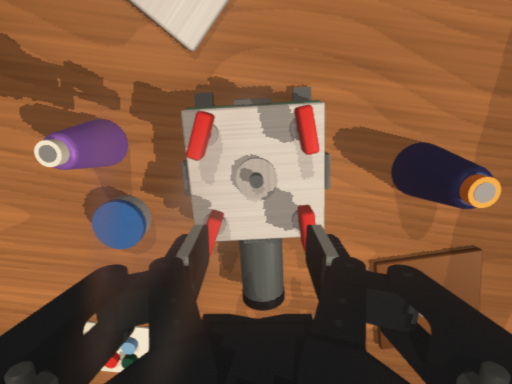

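The wrist view shows knobs 3 at (200,135) and 2 at (307,129). Knobs 1 and 4 are half hidden behind the fingers at (305,221) and (213,231). The positions agree with the top view to about 2 mm. I'm going to hover over knob 1 for a close look.

>>> apply_moves --pt "-0.024 0.026 0.025 0 0 0 -0.2" --pt "-0.0235 0.026 0.025 0 0 0 -0.2" --pt "0 0 0 0 0 -0.1 -0.2" --pt "0 0 0 0 0 0 -0.2"

```text
t: 2.65
tcp_pos: [0.5881, -0.0239, 0.1807]
tool_rot: [-0.109, 0.994, 0.0, -0.001]
force: [-0.4, 0.0, 0.2]
finger_gap: 0.596
gripper_force: 0.0
```

```bash
python3 w.py w2
```

```text
2.65 [ 0.5881 -0.0239  0.1807] -2.922384328123388 q6 -2.020263458198021 F [-0.4  0.   0.2] [0.04 0.04 0.02] 0.5959332509827937
[256. 199.] 898.5 [ 0.5885 -0.0248] 0.227 [ 0.5874 -0.0248] [0.047 0.014]
[132. 193.] 1329.5 [ 0.6045 -0.12  ] 2.822 [ 0.6037 -0.1184] [0.019 0.05 ]
[262.  62.] 1205.0 [ 0.4903 -0.0421] 0.355 [ 0.4921 -0.0419] [0.043 0.014]
[122.  56.] 2051.5 [ 0.5079 -0.1371] 3.101 [ 0.5099 -0.1345] [0.023 0.043]
```

View pics/w2.png

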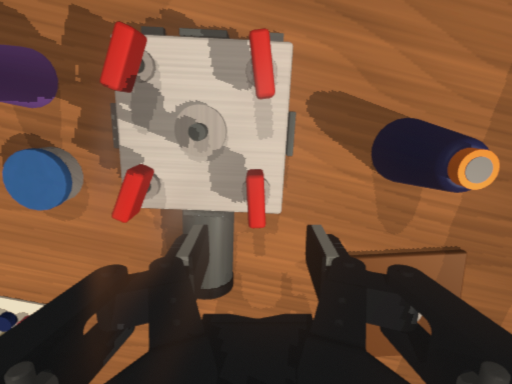

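Knob 1 is well aligned: column 256, bar angle 0.227 rad against the tool's 0.219, and 0.9 mm off centre. I'm descending and gripping.

>>> apply_moves --pt "0 -0.001 0.04 0 0 0 -0.2" --pt "0 0 0.04 0 0 0 -0.2" --pt "0 0 0.0165 0 0 0 -0.2" --pt "0 0 0 0 0 0 1" --pt "0 0 0 0 0 0 1" --pt "0 0 0 0 0 0 1" --force 90

```text
t: 3.45
tcp_pos: [0.5894, -0.0249, 0.0865]
tool_rot: [-0.111, 0.994, -0.0, 0.001]
force: [-0.3, 4.0, 1.6]
finger_gap: 0.146
gripper_force: 87.9
```

```bash
cat > p.py <<'E'
from h import *
s=sense();print(round(s["t"],2),np.round(s["tcp_pos"],4),"yaw %.3f"%(yaw(s)%(2*np.pi)),"q6 %.3f"%s["q"][5],"F",np.round(s["force"],1),"M",np.round(s["ft_torque"],3),"tau6 %.3f"%s["tau"][5],"gap %.3f"%s["finger_gap"],s["gripper_force"])
E
python3 p.py
```

```text
3.45 [ 0.5894 -0.0249  0.0865] yaw 3.364 q6 -2.025 F [-0.3  4.   1.6] M [0.526 0.042 0.36 ] tau6 0.346 gap 0.146 87.94700860977173
```

>>> apply_moves --pt "0 0 0 0 0 0.155 1" --pt "0 0 0 0 0 0.155 1" --pt "0 0 0 0 0 0.155 1" --pt "0 0 0 0 0 0.155 1" --pt "0 0 0 0 0 0 1"

```text
t: 4.08
tcp_pos: [0.5894, -0.0245, 0.0865]
tool_rot: [0.198, 0.98, 0.001, 0.001]
force: [-0.8, 6.0, 7.2]
finger_gap: 0.144
gripper_force: 87.8
```

```bash
python3 p.py
```

```text
4.08 [ 0.5894 -0.0245  0.0865] yaw 2.743 q6 -1.406 F [-0.8  6.   7.2] M [ 0.809  0.166 -0.22 ] tau6 -0.012 gap 0.144 87.81171083450317
```

>>> apply_moves --pt "0 0 0 0 0 0 -0.2" --pt "0 0 0 0 0 0 -0.2" --pt "0 0 -0.045 0 0 0 -0.2" --pt "0 0 -0.045 0 0 0 -0.2" --pt "0.0102 -0.0454 0 0 0 0 -0.2" --pt "0.0102 -0.0454 0 0 0 0 -0.2" --pt "0.0102 -0.0454 0 0 0 -0.1 -0.2" --pt "0 0 0 0 0 -0.1 -0.2"

```text
t: 5.08
tcp_pos: [0.5054, -0.1419, 0.1748]
tool_rot: [0.1, 0.995, -0.0, -0.001]
force: [0.2, -0.5, 0.3]
finger_gap: 0.602
gripper_force: 0.0
```

>>> apply_moves --pt "0 0 0 0 0 0 -0.2"

```text
t: 5.2
tcp_pos: [0.507, -0.1401, 0.1748]
tool_rot: [0.1, 0.995, -0.0, -0.0]
force: [-0.3, -0.2, 0.0]
finger_gap: 0.597
gripper_force: 0.0
```

```bash
python3 w.py w3;  python3 - <<'E'
from h import *
im=snapshot("top");C=cam("top");cv2.imwrite("pics/t1.png",im[:,:,::-1])
E
```

```text
5.2 [ 0.507  -0.1401  0.1748] 2.9405080389607336 q6 -1.8514276278588029 F [-0.3 -0.2  0. ] [ 0.    0.06 -0.01] 0.5974729908359866
[300. 293.] 654.0 [ 0.5934 -0.121 ] 2.91 [ 0.5897 -0.1213] [0.016 0.039]
[414. 253.] 912.0 [ 0.575  -0.0249] 0.835 [ 0.5729 -0.0268] [0.028 0.029]
[257. 200.] 912.5 [ 0.5063 -0.1398] 2.875 [ 0.5057 -0.14  ] [0.013 0.046]
[380. 154.] 1483.5 [ 0.4895 -0.0446] 0.495 [ 0.4893 -0.0461] [0.047 0.019]
```

View pics/w3.png

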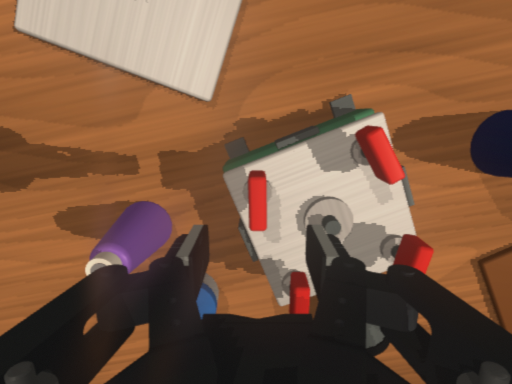

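Knob 3 is at (257,200), centred and parallel to the fingers. Knob 1, at (414,253), has turned. I'm gripping knob 3 and turning it.

>>> apply_moves --pt "0 0 0.04 0 0 0 -0.2" --pt "0 0 0.04 0 0 0 -0.2" --pt "0 0 0.0105 0 0 0 -0.2" --pt "0 0 0 0 0 0 1" --pt "0 0 0 0 0 0 1" --pt "0 0 0 0 0 0 1"

```text
t: 6.05
tcp_pos: [0.5084, -0.1401, 0.0858]
tool_rot: [0.098, 0.995, -0.001, 0.001]
force: [-0.9, -2.2, 1.9]
finger_gap: 0.149
gripper_force: 88.2
```

```bash
python3 p.py
```

```text
6.05 [ 0.5084 -0.1401  0.0858] yaw 2.945 q6 -1.853 F [-0.9 -2.2  1.9] M [-0.258  0.115  0.448] tau6 0.447 gap 0.149 88.18745255470276
```

>>> apply_moves --pt "0 0 0 0 0 0.155 1" --pt "0 0 0 0 0 0.155 1" --pt "0 0 0 0 0 0.155 1" --pt "0 0 0 0 0 0.155 1"

```text
t: 6.55
tcp_pos: [0.5085, -0.1399, 0.0858]
tool_rot: [0.399, 0.917, -0.001, 0.002]
force: [-0.3, -1.8, 2.5]
finger_gap: 0.146
gripper_force: 88.3
```

```bash
python3 p.py
```

```text
6.55 [ 0.5085 -0.1399  0.0858] yaw 2.320 q6 -1.228 F [-0.3 -1.8  2.5] M [-0.129  0.017  0.527] tau6 -0.258 gap 0.146 88.33129048347473
```

>>> apply_moves --pt "0 0 0 0 0 0 1"

```text
t: 6.68
tcp_pos: [0.5085, -0.1399, 0.0858]
tool_rot: [0.398, 0.917, -0.0, 0.002]
force: [-1.2, -2.8, 6.4]
finger_gap: 0.147
gripper_force: 88.6
```

```bash
python3 p.py
```

```text
6.67 [ 0.5085 -0.1399  0.0858] yaw 2.323 q6 -1.233 F [-1.2 -2.8  6.4] M [-0.407  0.16  -0.305] tau6 -0.083 gap 0.147 88.64243745803833
```

>>> apply_moves --pt "0 0 0 0 0 0 -0.2" --pt "0 0 0 0 0 0 -0.2" --pt "0 0 -0.045 0 0 0 -0.2" --pt "0 0 -0.045 0 0 0 -0.2" --pt "0.041 0.0268 0 0 0 0 -0.2" --pt "0.041 0.0268 0 0 0 0 -0.2" --pt "0 0 0 0 0 -0.185 -0.2" --pt "0 0 0 0 0 -0.185 -0.2"

```text
t: 7.68
tcp_pos: [0.49, -0.0413, 0.1742]
tool_rot: [0.218, 0.976, 0.0, -0.0]
force: [0.1, -0.4, -0.3]
finger_gap: 0.601
gripper_force: 0.0
```

>>> apply_moves --pt "0 0 0 0 0 -0.185 -0.2" --pt "0 0 0 0 0 -0.185 -0.2" --pt "0 0 0 0 0 -0.185 -0.2" --pt "0 0 0 0 0 -0.185 -0.2" --pt "0 0 0 0 0 0 -0.2"

```text
t: 8.3
tcp_pos: [0.4902, -0.0423, 0.1741]
tool_rot: [-0.144, 0.99, 0.0, -0.0]
force: [0.3, -0.0, 0.2]
finger_gap: 0.599
gripper_force: 0.0
```

```bash
python3 w.py w4
```

```text
8.3 [ 0.4902 -0.0423  0.1741] -2.8519835394176756 q6 -2.17441385531881 F [ 0.3 -0.   0.2] [-0.02 -0.06 -0.01] 0.5989711876813342
[249. 301.] 789.5 [ 0.576 -0.024] 2.735 [ 0.5741 -0.0239] [0.022 0.038]
[257. 200.] 934.5 [ 0.4893 -0.0425] 0.359 [ 0.4887 -0.0427] [0.046 0.013]
[128. 187.] 1139.5 [ 0.5068 -0.1382] 2.329 [ 0.5049 -0.1366] [0.014 0.052]
```

View pics/w4.png

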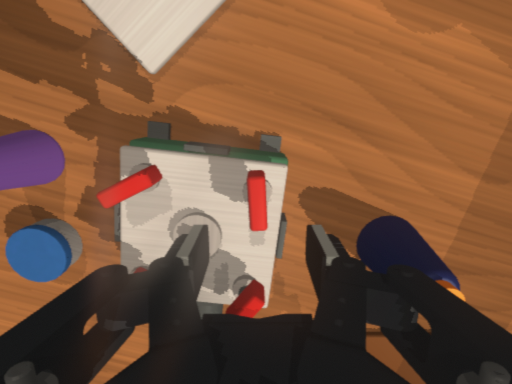

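Knob 2 is at (257,200), centred and about 0.04 rad off. I'm correcting that, then gripping and turning.

>>> apply_moves --pt "0 0 0.04 0 0 -0.04 -0.2" --pt "0 0 0.04 0 0 0 -0.2" --pt "0 0 0.0105 0 0 0 -0.2" --pt "0 0 0 0 0 0 1" --pt "0 0 0 0 0 0 1" --pt "0 0 0 0 0 0 1"

```text
t: 9.1
tcp_pos: [0.4912, -0.0421, 0.0852]
tool_rot: [-0.165, 0.986, -0.0, 0.001]
force: [-0.1, 3.6, 3.7]
finger_gap: 0.149
gripper_force: 88.3
```

```bash
python3 p.py
```

```text
9.1 [ 0.4912 -0.0421  0.0852] yaw 3.473 q6 -2.217 F [-0.1  3.6  3.7] M [ 0.716 -0.015  0.324] tau6 0.336 gap 0.149 88.31070184707642
```

>>> apply_moves --pt "0 0 0 0 0 0.155 1" --pt "0 0 0 0 0 0.155 1" --pt "0 0 0 0 0 0.155 1" --pt "0 0 0 0 0 0.155 1"

```text
t: 9.6
tcp_pos: [0.4911, -0.0419, 0.0852]
tool_rot: [0.145, 0.989, 0.0, 0.001]
force: [0.6, 5.5, 4.3]
finger_gap: 0.145
gripper_force: 88.6
```

```bash
python3 p.py
```

```text
9.6 [ 0.4911 -0.0419  0.0852] yaw 2.850 q6 -1.592 F [0.6 5.5 4.3] M [ 0.739 -0.033  0.581] tau6 -0.271 gap 0.145 88.58735918998718
```

>>> apply_moves --pt "0 0 0 0 0 0 -0.2" --pt "0 0 0 0 0 0 -0.2" --pt "0 0 -0.045 0 0 0 -0.2" --pt "0 0 -0.045 0 0 0 -0.2" --pt "-0.0443 -0.0147 0 0 0 0 -0.2" --pt "-0.0443 -0.0147 0 0 0 0 -0.2" --pt "-0.0443 -0.0147 0 0 0 0 -0.2" --pt "0 0 0 0 0 -0.06 -0.2"

```text
t: 10.6
tcp_pos: [0.6087, -0.1259, 0.1741]
tool_rot: [0.114, 0.993, -0.001, 0.002]
force: [-0.8, -0.2, 0.1]
finger_gap: 0.594
gripper_force: 0.0
```

>>> apply_moves --pt "0 0 0 0 0 0 -0.2"

```text
t: 10.72
tcp_pos: [0.6052, -0.1233, 0.1735]
tool_rot: [0.115, 0.993, 0.0, -0.0]
force: [-0.9, 0.4, -0.6]
finger_gap: 0.606
gripper_force: 0.0
```

```bash
python3 w.py w5; python3 - <<'E'
import cv2
im=cv2.imread("pics/w5.png")[120:270,180:340];cv2.imwrite("pics/w5c.png",cv2.resize(im,None,fx=4,fy=4,interpolation=2))
E
```

```text
10.72 [ 0.6052 -0.1233  0.1735] 2.9119807278600494 q6 -1.7226786331621207 F [-0.9  0.4 -0.6] [-0.   -0.01 -0.02] 0.6055618902023235
[258. 202.] 966.0 [ 0.6054 -0.1225] 2.945 [ 0.6044 -0.1223] [0.013 0.046]
[381. 151.] 1697.0 [ 0.5879 -0.027 ] 2.769 [ 0.5878 -0.0295] [0.022 0.043]
[202.  75.] 1620.0 [ 0.5093 -0.139 ] 2.368 [ 0.5105 -0.1386] [0.017 0.043]
[336.  25.] 1287.5 [ 0.4994 -0.046 ] 2.882 [ 0.5012 -0.0474] [0.017 0.031]
```

View pics/w5c.png

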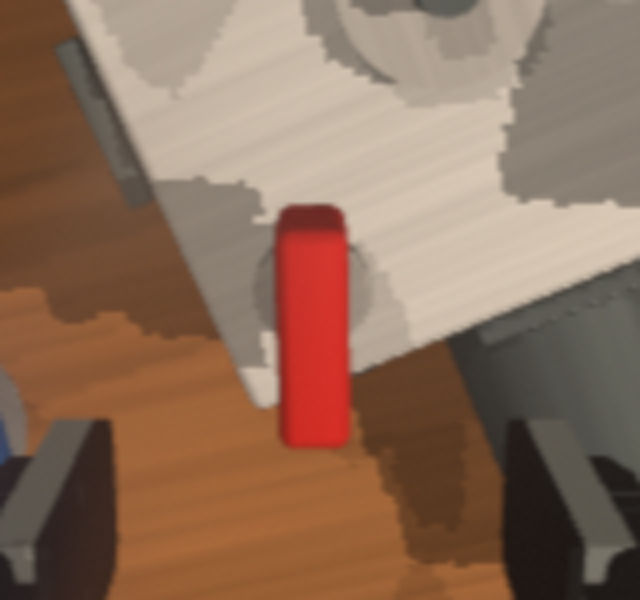

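Knob 4 is at (258,202), centred and within 0.03 rad of parallel.

>>> apply_moves --pt "0 0 0.04 0 0 -0.03 -0.2" --pt "0 0 0.04 0 0 0 -0.2" --pt "0 0 0.0095 0 0 0 -0.2" --pt "0 0 0 0 0 0 1" --pt "0 0 0 0 0 0 1" --pt "0 0 0 0 0 0 1"

```text
t: 11.52
tcp_pos: [0.6066, -0.123, 0.0863]
tool_rot: [0.1, 0.995, -0.0, 0.002]
force: [0.8, 1.1, 4.2]
finger_gap: 0.147
gripper_force: 88.4
```

```bash
python3 p.py
```

```text
11.53 [ 0.6066 -0.123   0.0863] yaw 2.942 q6 -1.752 F [0.8 1.1 4.2] M [ 0.128  0.107 -0.363] tau6 -0.320 gap 0.147 88.40113162994385
```

>>> apply_moves --pt "0 0 0 0 0 0.155 1" --pt "0 0 0 0 0 0.155 1" --pt "0 0 0 0 0 0.155 1" --pt "0 0 0 0 0 0.155 1"

```text
t: 12.02
tcp_pos: [0.6067, -0.1226, 0.0863]
tool_rot: [0.399, 0.917, 0.0, 0.002]
force: [0.9, 2.3, 4.7]
finger_gap: 0.142
gripper_force: 88.5
```

```bash
python3 p.py
```

```text
12.03 [ 0.6067 -0.1226  0.0863] yaw 2.321 q6 -1.130 F [0.9 2.3 4.7] M [ 0.36  -0.072  0.479] tau6 -0.270 gap 0.142 88.52394461631775
```

>>> apply_moves --pt "0 0 0 0 0 0 -0.2" --pt "0 0 0 0 0 0 -0.2" --pt "0 0 -0.045 0 0 0 -0.2" --pt "0 0 -0.045 0 0 0 -0.2" --pt "0.0416 0.0272 0 0 0 0 -0.2" --pt "0.0416 0.0273 0 0 0 0 -0.2" --pt "0 0 0 0 0 -0.14 -0.2" --pt "0 0 0 0 0 -0.14 -0.2"

```text
t: 13.02
tcp_pos: [0.5881, -0.0239, 0.1745]
tool_rot: [0.262, 0.965, -0.0, 0.0]
force: [-0.4, -0.3, -0.1]
finger_gap: 0.598
gripper_force: 0.0
```

>>> apply_moves --pt "0 0 0 0 0 -0.14 -0.2" --pt "0 0 0 0 0 0 -0.2"

```text
t: 13.28
tcp_pos: [0.5882, -0.0248, 0.1743]
tool_rot: [0.198, 0.98, -0.0, -0.0]
force: [0.0, 0.4, -0.5]
finger_gap: 0.601
gripper_force: 0.0
```

```bash
python3 w.py w6;  python3 - <<'E'
import cv2
im=cv2.imread("pics/w6.png")[120:270,180:340];cv2.imwrite("pics/w6c.png",cv2.resize(im,None,fx=4,fy=4,interpolation=2))
E
```

```text
13.28 [ 0.5882 -0.0248  0.1743] 2.7421420862067003 q6 -1.4031197325520286 F [ 0.   0.4 -0.5] [-0.    0.02 -0.05] 0.6006698710067416
[159. 252.] 252.0 [ 0.5967 -0.1138] 1.948 [ 0.5966 -0.1124] [0.011 0.036]
[258. 201.] 940.5 [ 0.5882 -0.0235] 2.698 [ 0.5873 -0.0231] [0.013 0.046]
[ 77. 163.] 1906.0 [ 0.5092 -0.1353] 2.149 [ 0.5107 -0.1327] [0.024 0.049]
[182.  85.] 1590.5 [ 0.4912 -0.04  ] 2.964 [ 0.4925 -0.0391] [0.018 0.043]
```

View pics/w6c.png

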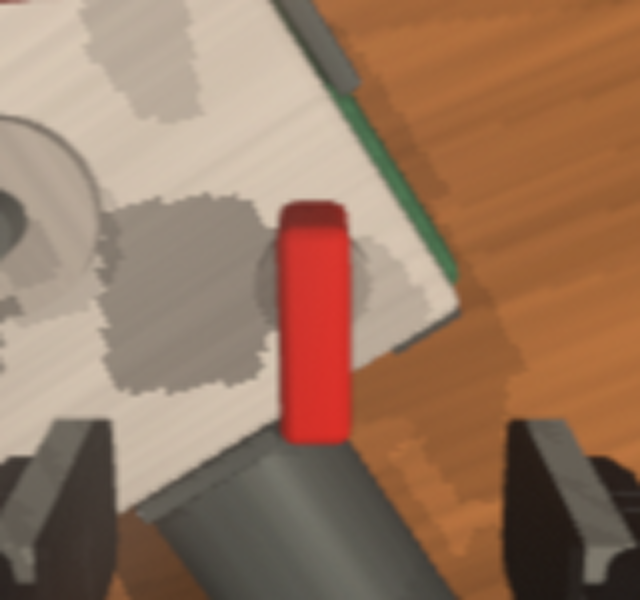

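Knob 1's bar is parallel, so it did follow the tool. Now the snug pass on knob 1.

>>> apply_moves --pt "0 0 0.04 0 0 0 -0.2" --pt "0 0 0.04 0 0 0 -0.2" --pt "0 0 0.0105 0 0 0 -0.2" --pt "0 0 0 0 0 0 1" --pt "0 0 0 0 0 0 1" --pt "0 0 0 0 0 0 1"

```text
t: 14.08
tcp_pos: [0.5898, -0.0246, 0.0856]
tool_rot: [0.198, 0.98, 0.0, 0.002]
force: [0.8, 1.8, 2.9]
finger_gap: 0.144
gripper_force: 88.3
```

```bash
cat > f.py <<'E'
from h import *
s=sense();print("%.2f yaw %.3f Mz %.3f tau6 %.3f F"%(s["t"],yaw(s)%(2*np.pi),s["ft_torque"][2],s["tau"][5]),np.round(s["force"],1),"%.3f"%s["finger_gap"])
E
python3 f.py
```

```text
14.07 yaw 2.744 Mz 0.355 tau6 0.354 F [0.8 1.8 2.9] 0.144
```

>>> apply_moves --pt "0 0 0 0 0 0.13 1" --pt "0 0 0 0 0 0.13 1"

```text
t: 14.32
tcp_pos: [0.5898, -0.0245, 0.0856]
tool_rot: [0.324, 0.946, 0.0, 0.002]
force: [1.3, 1.2, 2.1]
finger_gap: 0.151
gripper_force: 88.5
```

```bash
python3 f.py
```

```text
14.32 yaw 2.481 Mz 0.604 tau6 -0.122 F [1.3 1.2 2.1] 0.151
```

>>> apply_moves --pt "0 0 0 0 0 0.04 1" --pt "0 0 0 0 0 0.04 1"

```text
t: 14.58
tcp_pos: [0.5898, -0.0245, 0.0855]
tool_rot: [0.361, 0.933, 0.0, 0.002]
force: [2.0, 2.3, 3.6]
finger_gap: 0.148
gripper_force: 88.5
```

```bash
python3 f.py
```

```text
14.57 yaw 2.404 Mz 0.583 tau6 0.346 F [2.  2.3 3.6] 0.148
```

>>> apply_moves --pt "0 0 0 0 0 0.04 1"

```text
t: 14.7
tcp_pos: [0.5898, -0.0245, 0.0856]
tool_rot: [0.379, 0.925, 0.0, 0.002]
force: [0.5, 1.7, 2.0]
finger_gap: 0.145
gripper_force: 88.5
```

```bash
python3 f.py
```

```text
14.70 yaw 2.364 Mz 0.558 tau6 0.347 F [0.5 1.7 2. ] 0.145
```

>>> apply_moves --pt "0 0 0 0 0 0.04 1"

```text
t: 14.82
tcp_pos: [0.5898, -0.0245, 0.0855]
tool_rot: [0.398, 0.918, 0.0, 0.002]
force: [1.5, 2.1, 2.8]
finger_gap: 0.145
gripper_force: 88.5
```

```bash
python3 f.py
```

```text
14.82 yaw 2.324 Mz 0.556 tau6 0.350 F [1.5 2.1 2.8] 0.145
```

>>> apply_moves --pt "0 0 0 0 0 0.04 1"

```text
t: 14.95
tcp_pos: [0.5898, -0.0245, 0.0856]
tool_rot: [0.416, 0.909, 0.0, 0.002]
force: [1.3, 2.4, 2.5]
finger_gap: 0.149
gripper_force: 88.5
```

```bash
python3 f.py
```

```text
14.95 yaw 2.284 Mz 0.528 tau6 0.352 F [1.3 2.4 2.5] 0.149
```

>>> apply_moves --pt "0 0 0 0 0 0.04 1"

```text
t: 15.08
tcp_pos: [0.5898, -0.0245, 0.0856]
tool_rot: [0.434, 0.901, 0.0, 0.002]
force: [0.7, 2.7, 3.1]
finger_gap: 0.15
gripper_force: 88.5
```

```bash
python3 f.py
```

```text
15.07 yaw 2.244 Mz 0.559 tau6 0.355 F [0.7 2.7 3.1] 0.150
```

tau6 is very clean: about 0.347 and creeping up with the springs. The knob is now at about 1.12 rad.

>>> apply_moves --pt "0 0 0 0 0 0.04 1"

```text
t: 15.2
tcp_pos: [0.5898, -0.0245, 0.0856]
tool_rot: [0.452, 0.892, 0.0, 0.002]
force: [1.2, 2.5, 2.3]
finger_gap: 0.146
gripper_force: 88.5
```

```bash
python3 f.py
```

```text
15.20 yaw 2.204 Mz 0.583 tau6 0.358 F [1.2 2.5 2.3] 0.146
```

>>> apply_moves --pt "0 0 0 0 0 0.04 1"

```text
t: 15.32
tcp_pos: [0.5898, -0.0245, 0.0856]
tool_rot: [0.47, 0.883, 0.0, 0.002]
force: [1.0, 2.6, 3.0]
finger_gap: 0.148
gripper_force: 88.5
```

```bash
python3 f.py
```

```text
15.32 yaw 2.164 Mz 0.533 tau6 0.360 F [1.  2.6 3. ] 0.148
```

>>> apply_moves --pt "0 0 0 0 0 0.04 1"

```text
t: 15.45
tcp_pos: [0.5898, -0.0244, 0.0855]
tool_rot: [0.487, 0.873, 0.001, 0.002]
force: [2.4, 2.5, 3.5]
finger_gap: 0.149
gripper_force: 88.5
```

```bash
python3 f.py
```

```text
15.45 yaw 2.124 Mz 0.602 tau6 0.363 F [2.4 2.5 3.5] 0.149
```

Knob at 1.24 rad with no knee yet. I'm continuing.

>>> apply_moves --pt "0 0 0 0 0 0.04 1"

```text
t: 15.58
tcp_pos: [0.5898, -0.0245, 0.0856]
tool_rot: [0.505, 0.863, 0.001, 0.002]
force: [1.9, 2.5, 3.2]
finger_gap: 0.145
gripper_force: 88.5
```

```bash
python3 f.py
```

```text
15.57 yaw 2.084 Mz 0.564 tau6 0.365 F [1.9 2.5 3.2] 0.145
```

>>> apply_moves --pt "0 0 0 0 0 0.04 1"

```text
t: 15.7
tcp_pos: [0.5898, -0.0244, 0.0855]
tool_rot: [0.522, 0.853, 0.001, 0.002]
force: [0.8, 2.8, 2.2]
finger_gap: 0.148
gripper_force: 88.5
```

```bash
python3 f.py
```

```text
15.70 yaw 2.044 Mz 0.573 tau6 0.367 F [0.8 2.8 2.2] 0.148
```

>>> apply_moves --pt "0 0 0 0 0 0.04 1"

```text
t: 15.82
tcp_pos: [0.5898, -0.0245, 0.0856]
tool_rot: [0.539, 0.843, 0.001, 0.002]
force: [1.3, 2.5, 2.2]
finger_gap: 0.151
gripper_force: 88.5
```

```bash
python3 f.py
```

```text
15.82 yaw 2.004 Mz 0.574 tau6 0.370 F [1.3 2.5 2.2] 0.151
```

>>> apply_moves --pt "0 0 0 0 0 0.04 1"

```text
t: 15.95
tcp_pos: [0.5898, -0.0244, 0.0856]
tool_rot: [0.555, 0.832, 0.001, 0.002]
force: [1.1, 1.8, 3.1]
finger_gap: 0.147
gripper_force: 88.5
```

```bash
python3 f.py
```

```text
15.95 yaw 1.964 Mz 0.559 tau6 0.373 F [1.1 1.8 3.1] 0.147
```

>>> apply_moves --pt "0 0 0 0 0 0.04 1"

```text
t: 16.08
tcp_pos: [0.5898, -0.0244, 0.0856]
tool_rot: [0.572, 0.82, 0.001, 0.002]
force: [1.6, 2.5, 2.3]
finger_gap: 0.148
gripper_force: 88.5
```

```bash
python3 f.py
```

```text
16.07 yaw 1.924 Mz 0.610 tau6 0.375 F [1.6 2.5 2.3] 0.148
```

>>> apply_moves --pt "0 0 0 0 0 0.04 1"

```text
t: 16.2
tcp_pos: [0.5898, -0.0244, 0.0856]
tool_rot: [0.588, 0.809, 0.001, 0.002]
force: [2.5, 3.2, 2.4]
finger_gap: 0.148
gripper_force: 88.6
```

```bash
python3 f.py
```

```text
16.20 yaw 1.884 Mz 0.541 tau6 0.398 F [2.5 3.2 2.4] 0.148
```

The knee is at about 1.46 rad. I need roughly 0.12 rad more.

>>> apply_moves --pt "0 0 0 0 0 0.04 1"

```text
t: 16.32
tcp_pos: [0.5899, -0.0244, 0.0856]
tool_rot: [0.604, 0.797, 0.001, 0.002]
force: [1.8, 2.7, 3.0]
finger_gap: 0.148
gripper_force: 88.6
```

```bash
python3 f.py
```

```text
16.32 yaw 1.844 Mz 0.664 tau6 0.428 F [1.8 2.7 3. ] 0.148
```

>>> apply_moves --pt "0 0 0 0 0 0.04 1"

```text
t: 16.45
tcp_pos: [0.5899, -0.0244, 0.0855]
tool_rot: [0.62, 0.785, 0.001, 0.002]
force: [2.0, 3.6, 2.5]
finger_gap: 0.147
gripper_force: 88.7
```

```bash
python3 f.py
```

```text
16.45 yaw 1.804 Mz 0.680 tau6 0.462 F [2.  3.6 2.5] 0.147
```

>>> apply_moves --pt "0 0 0 0 0 0.035 1"

```text
t: 16.58
tcp_pos: [0.5899, -0.0244, 0.0855]
tool_rot: [0.634, 0.773, 0.001, 0.002]
force: [2.1, 3.5, 6.0]
finger_gap: 0.143
gripper_force: 89.1
```

```bash
python3 f.py
```

```text
16.57 yaw 1.768 Mz 0.694 tau6 0.518 F [2.1 3.5 6. ] 0.143
```

>>> apply_moves --pt "0 0 0 0 0 0.02 1"

```text
t: 16.7
tcp_pos: [0.5899, -0.0244, 0.0855]
tool_rot: [0.642, 0.767, 0.001, 0.002]
force: [1.1, 3.7, 7.4]
finger_gap: 0.142
gripper_force: 89.3
```

```bash
python3 f.py
```

```text
16.70 yaw 1.748 Mz 0.672 tau6 0.629 F [1.1 3.7 7.4] 0.142
```

Knob 1 is at about 1.616 rad. The torque rise and the turn past the knee both put it at 36 to 38 N, so it is snug. Next is knob 3.

>>> apply_moves --pt "0 0 0 0 0 0 -0.2" --pt "0 0 0 0 0 0 -0.2" --pt "0 0 -0.045 0 0 0 -0.2" --pt "0 0 -0.045 0 0 0 -0.2" --pt "-0.0331 -0.0333 0 0 0 0 -0.2" --pt "-0.0331 -0.0333 0 0 0 0 -0.2" --pt "-0.0331 -0.0333 0 0 0 0 -0.2" --pt "0 0 0 0 0 -0.144 -0.2"

```text
t: 17.7
tcp_pos: [0.5052, -0.1425, 0.1735]
tool_rot: [0.586, 0.811, -0.001, -0.001]
force: [1.0, 0.7, 0.2]
finger_gap: 0.601
gripper_force: 0.0
```

>>> apply_moves --pt "0 0 0 0 0 -0.144 -0.2" --pt "0 0 0 0 0 -0.144 -0.2" --pt "0 0 0 0 0 -0.143 -0.2" --pt "0 0 0 0 0 0 -0.2"

```text
t: 18.2
tcp_pos: [0.507, -0.1402, 0.1735]
tool_rot: [0.399, 0.917, -0.0, -0.0]
force: [-0.2, 0.2, -0.0]
finger_gap: 0.601
gripper_force: 0.0
```

```bash
python3 w.py w7|head -4;  python3 f.py
```

```text
18.2 [ 0.507  -0.1402  0.1735] 2.3202432510478075 q6 -1.2316883453004843 F [-0.2  0.2 -0. ] [-0.01  0.01 -0.03] 0.600609237814043
[364. 250.] 455.5 [ 0.5965 -0.1113] 2.798 [ 0.5949 -0.1111] [0.015 0.037]
[259. 201.] 985.0 [ 0.5076 -0.139 ] 2.325 [ 0.5069 -0.1384] [0.013 0.047]
[441. 162.] 2052.5 [ 0.5853 -0.0259] 1.526 [ 0.5823 -0.0273] [0.027 0.044]
18.25 yaw 2.320 Mz -0.033 tau6 -0.055 F [0.3 0.7 0. ] 0.601
```

>>> apply_moves --pt "0 0 0.04 0 0 0 -0.2" --pt "0 0 0.04 0 0 0 -0.2" --pt "0 0 0.0095 0 0 0 -0.2" --pt "0 0 0 0 0 0 1" --pt "0 0 0 0 0 0 1" --pt "0 0 0 0 0 0 1"

```text
t: 19.0
tcp_pos: [0.5087, -0.1403, 0.0858]
tool_rot: [0.398, 0.917, 0.0, 0.002]
force: [0.6, 1.1, 3.0]
finger_gap: 0.146
gripper_force: 88.1
```

```bash
python3 f.py
```

```text
19.00 yaw 2.323 Mz 0.024 tau6 0.035 F [0.6 1.1 3. ] 0.146
```

>>> apply_moves --pt "0 0 0 0 0 0.13 1" --pt "0 0 0 0 0 0.13 1" --pt "0 0 0 0 0 0.04 1" --pt "0 0 0 0 0 0.04 1"

```text
t: 19.5
tcp_pos: [0.5087, -0.1404, 0.0859]
tool_rot: [0.547, 0.837, -0.0, 0.002]
force: [1.2, 1.6, 2.7]
finger_gap: 0.149
gripper_force: 88.4
```

```bash
python3 f.py
```

```text
19.50 yaw 1.984 Mz 0.540 tau6 0.334 F [1.2 1.6 2.7] 0.149
```

>>> apply_moves --pt "0 0 0 0 0 0.04 1"

```text
t: 19.62
tcp_pos: [0.5087, -0.1403, 0.0859]
tool_rot: [0.564, 0.826, 0.0, 0.002]
force: [2.4, 2.0, 3.7]
finger_gap: 0.147
gripper_force: 88.4
```

```bash
python3 f.py
```

```text
19.62 yaw 1.944 Mz 0.538 tau6 0.335 F [2.4 2.  3.7] 0.147
```

>>> apply_moves --pt "0 0 0 0 0 0.04 1"

```text
t: 19.75
tcp_pos: [0.5087, -0.1403, 0.0858]
tool_rot: [0.58, 0.815, 0.0, 0.002]
force: [2.0, 1.1, 4.3]
finger_gap: 0.144
gripper_force: 88.4
```

```bash
python3 f.py
```

```text
19.75 yaw 1.904 Mz 0.507 tau6 0.339 F [2.  1.1 4.3] 0.144
```

>>> apply_moves --pt "0 0 0 0 0 0.04 1"

```text
t: 19.88
tcp_pos: [0.5087, -0.1403, 0.0859]
tool_rot: [0.596, 0.803, 0.0, 0.002]
force: [0.9, 2.1, 4.2]
finger_gap: 0.146
gripper_force: 88.4
```

```bash
python3 f.py
```

```text
19.88 yaw 1.864 Mz 0.580 tau6 0.342 F [0.9 2.1 4.2] 0.146
```

>>> apply_moves --pt "0 0 0 0 0 0.04 1"

```text
t: 20.0
tcp_pos: [0.5087, -0.1403, 0.0859]
tool_rot: [0.612, 0.791, 0.0, 0.002]
force: [1.1, 1.1, 3.8]
finger_gap: 0.145
gripper_force: 88.4
```

```bash
python3 f.py
```

```text
20.00 yaw 1.824 Mz 0.556 tau6 0.345 F [1.1 1.1 3.8] 0.145
```

>>> apply_moves --pt "0 0 0 0 0 0.04 1"

```text
t: 20.12
tcp_pos: [0.5087, -0.1403, 0.0859]
tool_rot: [0.628, 0.778, 0.0, 0.002]
force: [1.0, 1.5, 3.0]
finger_gap: 0.147
gripper_force: 88.4
```

```bash
python3 f.py
```

```text
20.12 yaw 1.784 Mz 0.554 tau6 0.349 F [1.  1.5 3. ] 0.147
```

>>> apply_moves --pt "0 0 0 0 0 0.04 1"

```text
t: 20.25
tcp_pos: [0.5087, -0.1403, 0.0859]
tool_rot: [0.643, 0.766, 0.0, 0.002]
force: [0.5, 1.9, 4.4]
finger_gap: 0.147
gripper_force: 88.4
```

```bash
python3 f.py
```

```text
20.25 yaw 1.744 Mz 0.552 tau6 0.353 F [0.5 1.9 4.4] 0.147
```

>>> apply_moves --pt "0 0 0 0 0 0.04 1"

```text
t: 20.38
tcp_pos: [0.5087, -0.1404, 0.0859]
tool_rot: [0.658, 0.753, 0.0, 0.002]
force: [0.9, 1.4, 3.0]
finger_gap: 0.144
gripper_force: 88.4
```

```bash
python3 f.py
```

```text
20.38 yaw 1.704 Mz 0.544 tau6 0.357 F [0.9 1.4 3. ] 0.144
```

>>> apply_moves --pt "0 0 0 0 0 0.04 1"

```text
t: 20.5
tcp_pos: [0.5087, -0.1404, 0.0859]
tool_rot: [0.673, 0.739, 0.0, 0.002]
force: [1.4, 1.3, 3.6]
finger_gap: 0.15
gripper_force: 88.4
```

```bash
python3 f.py
```

```text
20.50 yaw 1.664 Mz 0.643 tau6 0.362 F [1.4 1.3 3.6] 0.150
```

>>> apply_moves --pt "0 0 0 0 0 0.04 1"

```text
t: 20.62
tcp_pos: [0.5087, -0.1403, 0.0859]
tool_rot: [0.688, 0.726, 0.0, 0.002]
force: [1.4, 1.9, 3.7]
finger_gap: 0.146
gripper_force: 88.4
```

```bash
python3 f.py
```

```text
20.62 yaw 1.624 Mz 0.561 tau6 0.367 F [1.4 1.9 3.7] 0.146
```

>>> apply_moves --pt "0 0 0 0 0 0.04 1"

```text
t: 20.75
tcp_pos: [0.5087, -0.1403, 0.0858]
tool_rot: [0.702, 0.712, 0.0, 0.002]
force: [1.3, 2.2, 3.4]
finger_gap: 0.146
gripper_force: 88.4
```

```bash
python3 f.py
```

```text
20.75 yaw 1.584 Mz 0.613 tau6 0.377 F [1.3 2.2 3.4] 0.146
```

>>> apply_moves --pt "0 0 0 0 0 0.04 1"

```text
t: 20.88
tcp_pos: [0.5087, -0.1403, 0.0858]
tool_rot: [0.716, 0.698, 0.0, 0.002]
force: [1.7, 2.2, 3.2]
finger_gap: 0.147
gripper_force: 88.5
```

```bash
python3 f.py
```

```text
20.88 yaw 1.545 Mz 0.636 tau6 0.415 F [1.7 2.2 3.2] 0.147
```

>>> apply_moves --pt "0 0 0 0 0 0.04 1"

```text
t: 21.0
tcp_pos: [0.5087, -0.1403, 0.0859]
tool_rot: [0.73, 0.683, 0.0, 0.002]
force: [1.4, 1.8, 4.0]
finger_gap: 0.141
gripper_force: 88.5
```

```bash
python3 f.py
```

```text
21.00 yaw 1.505 Mz 0.702 tau6 0.456 F [1.4 1.8 4. ] 0.141
```

>>> apply_moves --pt "0 0 0 0 0 0.03 1" --pt "0 0 0 0 0 0.03 1"

```text
t: 21.25
tcp_pos: [0.5087, -0.1404, 0.0858]
tool_rot: [0.75, 0.661, 0.0, 0.002]
force: [2.0, 3.1, 6.1]
finger_gap: 0.145
gripper_force: 89.0
```

```bash
python3 f.py
```

```text
21.25 yaw 1.444 Mz 0.728 tau6 0.570 F [2.  3.1 6.1] 0.145
```

Knob 3 is snug at about 1.50 rad. Next is knob 2.

>>> apply_moves --pt "0 0 0 0 0 0 -0.2" --pt "0 0 0 0 0 0 -0.2" --pt "0 0 -0.045 0 0 0 -0.2" --pt "0 0 -0.045 0 0 0 -0.2" --pt "0.0475 -0.0146 0 0 0 0 -0.2" --pt "0.0475 -0.0145 0 0 0 0 -0.2" --pt "0 0 0 0 0 -0.176 -0.2" --pt "0 0 0 0 0 -0.176 -0.2"

```text
t: 22.25
tcp_pos: [0.4902, -0.0413, 0.1742]
tool_rot: [0.621, 0.784, -0.0, -0.0]
force: [0.5, -0.1, -0.5]
finger_gap: 0.601
gripper_force: 0.0
```

>>> apply_moves --pt "0 0 0 0 0 -0.176 -0.2" --pt "0 0 0 0 0 -0.176 -0.2" --pt "0 0 0 0 0 -0.176 -0.2" --pt "0 0 0 0 0 -0.176 -0.2" --pt "0 0 0 0 0 -0.176 -0.2" --pt "0 0 0 0 0 -0.176 -0.2" --pt "0 0 0 0 0 0 -0.2"

```text
t: 23.12
tcp_pos: [0.4904, -0.0422, 0.1741]
tool_rot: [0.146, 0.989, 0.0, -0.0]
force: [-1.3, -0.1, -0.2]
finger_gap: 0.6
gripper_force: 0.0
```

```bash
python3 w.py w8
```

```text
23.12 [ 0.4904 -0.0422  0.1741] 2.84823613108079 q6 -1.590723185134361 F [-1.3 -0.1 -0.2] [0.03 0.01 0.02] 0.5995872156986221
[304. 306.] 364.0 [ 0.5904 -0.0309] 1.26 [ 0.585  -0.0319] [0.026 0.016]
[141. 253.] 932.0 [ 0.5053 -0.1433] 1.624 [ 0.5037 -0.1362] [0.047 0.022]
[258. 200.] 930.0 [ 0.4893 -0.0411] 2.821 [ 0.4886 -0.0411] [0.013 0.045]
```

>>> apply_moves --pt "0 0 0.04 0 0 0 -0.2" --pt "0 0 0.04 0 0 0 -0.2" --pt "0 0 0.0105 0 0 0 -0.2" --pt "0 0 0 0 0 0 1" --pt "0 0 0 0 0 0 1" --pt "0 0 0 0 0 0 1"

```text
t: 23.92
tcp_pos: [0.4918, -0.042, 0.0852]
tool_rot: [0.145, 0.989, -0.0, 0.002]
force: [0.6, 2.9, 3.2]
finger_gap: 0.146
gripper_force: 88.2
```

```bash
python3 f.py
```

```text
23.93 yaw 2.851 Mz 0.252 tau6 0.212 F [0.6 2.9 3.2] 0.146
```

>>> apply_moves --pt "0 0 0 0 0 0.13 1" --pt "0 0 0 0 0 0.13 1" --pt "0 0 0 0 0 0.04 1" --pt "0 0 0 0 0 0.04 1"

```text
t: 24.42
tcp_pos: [0.4918, -0.0422, 0.0852]
tool_rot: [0.31, 0.951, -0.0, 0.002]
force: [0.9, 3.4, 4.0]
finger_gap: 0.146
gripper_force: 88.4
```

```bash
python3 f.py
```

```text
24.43 yaw 2.512 Mz 0.511 tau6 0.295 F [0.9 3.4 4. ] 0.146
```

>>> apply_moves --pt "0 0 0 0 0 0.04 1"

```text
t: 24.55
tcp_pos: [0.4917, -0.0421, 0.0852]
tool_rot: [0.329, 0.944, -0.0, 0.002]
force: [1.1, 1.7, 3.8]
finger_gap: 0.148
gripper_force: 88.4
```

```bash
python3 f.py
```

```text
24.55 yaw 2.472 Mz 0.462 tau6 0.294 F [1.1 1.7 3.8] 0.148
```

>>> apply_moves --pt "0 0 0 0 0 0.04 1"

```text
t: 24.68
tcp_pos: [0.4918, -0.0422, 0.0852]
tool_rot: [0.347, 0.938, -0.0, 0.002]
force: [0.9, 1.1, 3.8]
finger_gap: 0.146
gripper_force: 88.4
```

```bash
python3 f.py
```

```text
24.68 yaw 2.432 Mz 0.475 tau6 0.294 F [0.9 1.1 3.8] 0.146
```

>>> apply_moves --pt "0 0 0 0 0 0.04 1"

```text
t: 24.8
tcp_pos: [0.4917, -0.0422, 0.0852]
tool_rot: [0.366, 0.931, -0.0, 0.002]
force: [0.3, 2.3, 4.2]
finger_gap: 0.144
gripper_force: 88.4
```

```bash
python3 f.py
```

```text
24.80 yaw 2.392 Mz 0.533 tau6 0.294 F [0.3 2.3 4.2] 0.144
```

>>> apply_moves --pt "0 0 0 0 0 0.04 1"

```text
t: 24.92
tcp_pos: [0.4917, -0.0422, 0.0852]
tool_rot: [0.385, 0.923, -0.0, 0.002]
force: [1.0, 1.8, 3.7]
finger_gap: 0.146
gripper_force: 88.4
```

```bash
python3 f.py
```

```text
24.93 yaw 2.352 Mz 0.540 tau6 0.294 F [1.  1.8 3.7] 0.146
```

>>> apply_moves --pt "0 0 0 0 0 0.04 1"

```text
t: 25.05
tcp_pos: [0.4917, -0.0422, 0.0852]
tool_rot: [0.403, 0.915, -0.0, 0.002]
force: [0.1, 1.8, 3.5]
finger_gap: 0.145
gripper_force: 88.4
```

```bash
python3 f.py
```

```text
25.05 yaw 2.312 Mz 0.466 tau6 0.294 F [0.1 1.8 3.5] 0.145
```

>>> apply_moves --pt "0 0 0 0 0 0.04 1"

```text
t: 25.18
tcp_pos: [0.4917, -0.0422, 0.0852]
tool_rot: [0.421, 0.907, -0.0, 0.002]
force: [0.8, 1.6, 4.2]
finger_gap: 0.146
gripper_force: 88.4
```

```bash
python3 f.py
```

```text
25.18 yaw 2.272 Mz 0.560 tau6 0.294 F [0.8 1.6 4.2] 0.146
```

>>> apply_moves --pt "0 0 0 0 0 0.04 1"

```text
t: 25.3
tcp_pos: [0.4917, -0.0422, 0.0852]
tool_rot: [0.439, 0.898, -0.0, 0.001]
force: [0.6, 2.8, 5.0]
finger_gap: 0.15
gripper_force: 88.4
```

```bash
python3 f.py
```

```text
25.30 yaw 2.232 Mz 0.507 tau6 0.294 F [0.6 2.8 5. ] 0.150
```

>>> apply_moves --pt "0 0 0 0 0 0.04 1"

```text
t: 25.42
tcp_pos: [0.4917, -0.0422, 0.0852]
tool_rot: [0.457, 0.889, 0.0, 0.002]
force: [0.3, 1.4, 4.0]
finger_gap: 0.145
gripper_force: 88.5
```

```bash
python3 f.py
```

```text
25.43 yaw 2.192 Mz 0.525 tau6 0.303 F [0.3 1.4 4. ] 0.145
```

>>> apply_moves --pt "0 0 0 0 0 0.04 1"

```text
t: 25.55
tcp_pos: [0.4916, -0.0422, 0.0852]
tool_rot: [0.475, 0.88, 0.0, 0.001]
force: [1.0, 2.6, 3.7]
finger_gap: 0.147
gripper_force: 88.5
```

```bash
python3 f.py
```

```text
25.55 yaw 2.152 Mz 0.521 tau6 0.347 F [1.  2.6 3.7] 0.147
```

>>> apply_moves --pt "0 0 0 0 0 0.04 1"

```text
t: 25.68
tcp_pos: [0.4916, -0.0422, 0.0852]
tool_rot: [0.492, 0.87, 0.0, 0.002]
force: [1.1, 2.0, 4.3]
finger_gap: 0.146
gripper_force: 88.6
```

```bash
python3 f.py
```

```text
25.68 yaw 2.112 Mz 0.594 tau6 0.389 F [1.1 2.  4.3] 0.146
```

>>> apply_moves --pt "0 0 0 0 0 0.04 1"

```text
t: 25.8
tcp_pos: [0.4916, -0.0422, 0.0852]
tool_rot: [0.509, 0.861, 0.0, 0.001]
force: [0.1, 2.4, 3.1]
finger_gap: 0.147
gripper_force: 88.6
```

```bash
python3 f.py
```

```text
25.80 yaw 2.073 Mz 0.642 tau6 0.430 F [0.1 2.4 3.1] 0.147
```

>>> apply_moves --pt "0 0 0 0 0 0.04 1"

```text
t: 25.92
tcp_pos: [0.4916, -0.0423, 0.0852]
tool_rot: [0.526, 0.85, -0.0, 0.001]
force: [-0.2, 2.6, 3.6]
finger_gap: 0.147
gripper_force: 88.7
```

```bash
python3 f.py
```

```text
25.93 yaw 2.033 Mz 0.711 tau6 0.471 F [-0.2  2.6  3.6] 0.147
```

Knob 2 is snug at 1.44 rad. Next is knob 4.

>>> apply_moves --pt "0 0 0 0 0 0 -0.2" --pt "0 0 0 0 0 0 -0.2" --pt "0 0 -0.045 0 0 0 -0.2" --pt "0 0 -0.045 0 0 0 -0.2" --pt "-0.0411 0.0223 0 0 0 0 -0.2" --pt "-0.0411 0.0223 0 0 0 0 -0.2" --pt "-0.041 0.0222 0 0 0 0 -0.2" --pt "0 0 0 0 0 -0.145 -0.2"

```text
t: 26.92
tcp_pos: [0.6085, -0.1258, 0.174]
tool_rot: [0.464, 0.886, 0.0, 0.002]
force: [-0.5, 0.6, -0.3]
finger_gap: 0.604
gripper_force: 0.0
```

>>> apply_moves --pt "0 0 0 0 0 -0.145 -0.2" --pt "0 0 0 0 0 0 -0.2"

```text
t: 27.18
tcp_pos: [0.605, -0.123, 0.1736]
tool_rot: [0.4, 0.917, -0.0, -0.0]
force: [0.2, 0.4, -0.2]
finger_gap: 0.606
gripper_force: 0.0
```

```bash
python3 w.py w9
```

```text
27.18 [ 0.605  -0.123   0.1736] 2.3188014297943838 q6 -1.1293184908162202 F [ 0.2  0.4 -0.2] [ 0.   -0.01  0.01] 0.6062295926869746
[259. 202.] 959.0 [ 0.6062 -0.1216] 2.321 [ 0.6054 -0.1212] [0.014 0.046]
[145. 131.] 1503.5 [ 0.5105 -0.1384] 1.476 [ 0.5115 -0.1374] [0.048 0.017]
[337.  86.] 1528.0 [ 0.5888 -0.0244] 1.698 [ 0.5882 -0.0262] [0.016 0.045]
[212.  19.] 972.0 [ 0.499  -0.0517] 2.102 [ 0.4999 -0.0522] [0.017 0.025]
```

>>> apply_moves --pt "0 0 0.04 0 0 0 -0.2" --pt "0 0 0.04 0 0 0 -0.2" --pt "0 0 0.0095 0 0 0 -0.2" --pt "0 0 0 0 0 0 1" --pt "0 0 0 0 0 0 1" --pt "0 0 0 0 0 0 1"

```text
t: 27.98
tcp_pos: [0.607, -0.1229, 0.0863]
tool_rot: [0.399, 0.917, 0.0, 0.002]
force: [2.1, 1.8, 3.4]
finger_gap: 0.147
gripper_force: 88.4
```

>>> apply_moves --pt "0 0 0 0 0 0.13 1" --pt "0 0 0 0 0 0.13 1" --pt "0 0 0 0 0 0.04 1" --pt "0 0 0 0 0 0.04 1" --pt "0 0 0 0 0 0.04 1"

```text
t: 28.6
tcp_pos: [0.6071, -0.1228, 0.0863]
tool_rot: [0.564, 0.825, 0.001, 0.002]
force: [2.0, 2.1, 3.8]
finger_gap: 0.148
gripper_force: 88.6
```

```bash
python3 f.py
```

```text
28.60 yaw 1.942 Mz 0.474 tau6 0.296 F [2.  2.1 3.8] 0.148
```

>>> apply_moves --pt "0 0 0 0 0 0.04 1"

```text
t: 28.72
tcp_pos: [0.607, -0.1228, 0.0863]
tool_rot: [0.581, 0.814, 0.001, 0.002]
force: [2.5, 3.3, 2.9]
finger_gap: 0.144
gripper_force: 88.6
```

```bash
python3 f.py
```

```text
28.73 yaw 1.902 Mz 0.525 tau6 0.296 F [2.5 3.3 2.9] 0.144
```

>>> apply_moves --pt "0 0 0 0 0 0.04 1"

```text
t: 28.85
tcp_pos: [0.6071, -0.1228, 0.0863]
tool_rot: [0.597, 0.802, 0.001, 0.002]
force: [2.3, 2.2, 1.8]
finger_gap: 0.145
gripper_force: 88.6
```

```bash
python3 f.py
```

```text
28.85 yaw 1.862 Mz 0.486 tau6 0.296 F [2.3 2.2 1.8] 0.145
```

>>> apply_moves --pt "0 0 0 0 0 0.04 1"

```text
t: 28.98
tcp_pos: [0.6071, -0.1228, 0.0863]
tool_rot: [0.613, 0.79, 0.001, 0.002]
force: [2.3, 2.4, 2.8]
finger_gap: 0.148
gripper_force: 88.6
```

```bash
python3 f.py
```

```text
28.98 yaw 1.822 Mz 0.525 tau6 0.296 F [2.3 2.4 2.8] 0.148
```

>>> apply_moves --pt "0 0 0 0 0 0.04 1"

```text
t: 29.1
tcp_pos: [0.6071, -0.1228, 0.0862]
tool_rot: [0.629, 0.778, 0.001, 0.002]
force: [2.1, 3.2, 2.9]
finger_gap: 0.146
gripper_force: 88.6
```

```bash
python3 f.py
```

```text
29.10 yaw 1.782 Mz 0.498 tau6 0.296 F [2.1 3.2 2.9] 0.146
```

>>> apply_moves --pt "0 0 0 0 0 0.04 1"

```text
t: 29.22
tcp_pos: [0.6071, -0.1228, 0.0863]
tool_rot: [0.644, 0.765, 0.001, 0.002]
force: [2.2, 3.2, 3.3]
finger_gap: 0.144
gripper_force: 88.6
```

```bash
python3 f.py
```

```text
29.23 yaw 1.742 Mz 0.528 tau6 0.296 F [2.2 3.2 3.3] 0.144
```

>>> apply_moves --pt "0 0 0 0 0 0.04 1"

```text
t: 29.35
tcp_pos: [0.6071, -0.1228, 0.0863]
tool_rot: [0.659, 0.752, 0.001, 0.002]
force: [3.8, 2.9, 3.3]
finger_gap: 0.143
gripper_force: 88.6
```

```bash
python3 f.py
```

```text
29.35 yaw 1.702 Mz 0.522 tau6 0.296 F [3.8 2.9 3.3] 0.143
```

>>> apply_moves --pt "0 0 0 0 0 0.04 1"

```text
t: 29.48
tcp_pos: [0.6072, -0.1228, 0.0863]
tool_rot: [0.674, 0.739, 0.001, 0.002]
force: [3.0, 1.7, 3.5]
finger_gap: 0.142
gripper_force: 88.5
```

```bash
python3 f.py
```

```text
29.48 yaw 1.662 Mz 0.469 tau6 0.296 F [3.  1.7 3.5] 0.142
```

>>> apply_moves --pt "0 0 0 0 0 0.04 1"

```text
t: 29.6
tcp_pos: [0.6072, -0.1228, 0.0863]
tool_rot: [0.689, 0.725, 0.001, 0.002]
force: [2.1, 2.6, 3.3]
finger_gap: 0.145
gripper_force: 88.5
```

```bash
python3 f.py
```

```text
29.60 yaw 1.622 Mz 0.461 tau6 0.296 F [2.1 2.6 3.3] 0.145
```

>>> apply_moves --pt "0 0 0 0 0 0.04 1"

```text
t: 29.72
tcp_pos: [0.6072, -0.1228, 0.0863]
tool_rot: [0.703, 0.711, 0.001, 0.002]
force: [3.4, 3.0, 2.8]
finger_gap: 0.145
gripper_force: 88.6
```

```bash
python3 f.py
```

```text
29.73 yaw 1.582 Mz 0.478 tau6 0.300 F [3.4 3.  2.8] 0.145
```

>>> apply_moves --pt "0 0 0 0 0 0.04 1"

```text
t: 29.85
tcp_pos: [0.6072, -0.1228, 0.0863]
tool_rot: [0.717, 0.697, 0.001, 0.002]
force: [2.3, 2.4, 2.3]
finger_gap: 0.144
gripper_force: 88.6
```

```bash
python3 f.py
```

```text
29.85 yaw 1.542 Mz 0.559 tau6 0.344 F [2.3 2.4 2.3] 0.144
```

>>> apply_moves --pt "0 0 0 0 0 0.04 1"

```text
t: 29.98
tcp_pos: [0.6072, -0.1228, 0.0862]
tool_rot: [0.731, 0.682, 0.001, 0.002]
force: [2.7, 2.7, 3.1]
finger_gap: 0.142
gripper_force: 88.7
```

```bash
python3 f.py
```

```text
29.98 yaw 1.502 Mz 0.580 tau6 0.385 F [2.7 2.7 3.1] 0.142
```

>>> apply_moves --pt "0 0 0 0 0 0.04 1"

```text
t: 30.1
tcp_pos: [0.6072, -0.1228, 0.0863]
tool_rot: [0.744, 0.668, 0.001, 0.002]
force: [2.5, 2.7, 2.8]
finger_gap: 0.15
gripper_force: 88.7
```

```bash
python3 f.py
```

```text
30.10 yaw 1.462 Mz 0.621 tau6 0.426 F [2.5 2.7 2.8] 0.150
```

>>> apply_moves --pt "0 0 0 0 0 0.045 1"

```text
t: 30.22
tcp_pos: [0.6072, -0.1228, 0.0863]
tool_rot: [0.759, 0.651, 0.001, 0.002]
force: [2.8, 3.2, 2.9]
finger_gap: 0.148
gripper_force: 88.7
```

```bash
python3 f.py
```

```text
30.23 yaw 1.418 Mz 0.688 tau6 0.442 F [2.8 3.2 2.9] 0.148
```

>>> apply_moves --pt "0 0 0 0 0 0 -0.2" --pt "0 0 0 0 0 0 -0.2" --pt "0 0 -0.045 0 0 0 -0.2" --pt "0 0 -0.045 0 0 0 -0.2" --pt "0 0 -0.05 0 0 0 -0.2" --pt "0 0 -0.05 0 0 0 -0.2" --pt "0 0 0 0 0 0 -0.2"

```text
t: 31.1
tcp_pos: [0.6076, -0.1241, 0.2795]
tool_rot: [0.76, 0.65, 0.002, 0.005]
force: [0.8, -0.6, -0.1]
finger_gap: 0.601
gripper_force: 0.0
```

```bash
python3 f.py; python3 - <<'E'
from h import *
a=snapshot("side")[150:340,200:440,::-1];cv2.imwrite("pics/end.png",cv2.resize(a,None,fx=3,fy=3,interpolation=2))
E
```

```text
31.10 yaw 1.416 Mz 0.017 tau6 0.001 F [ 0.8 -0.6 -0.1] 0.601
```

View pics/end.png

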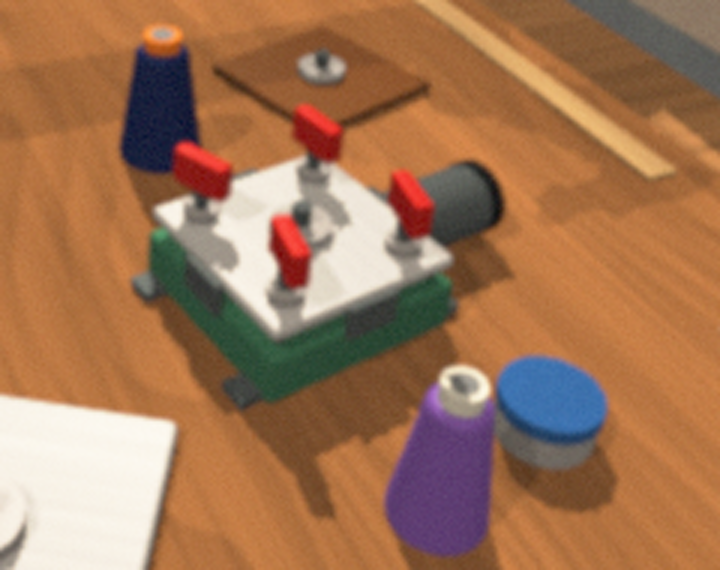

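The cover sits level with all four feet down on it. The cones and tin stand where they were, and the gripper is clear.

```bash
python3 -c "
from station import *
print(sign_off())"
```

```text
the job is handed in; nothing more can be done
None
```

I turned all four knobs about 35° crosswise (1-3-2-4), then brought each to snug in the same order, by feel at an estimated 35–45 N. The cover looks level and home in the last picture, the gripper is clear, and I handed the job in at about 31 s.

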